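Clamp the glued bamboo stick with the one-hand ratchet clamp

ROBOT

A 6-joint arm with a two-finger parallel gripper is mounted at the origin on the work surface. World frame = base frame: x ahead of the robot, y to its left, z up, the work surface at z = 0. Lengths are in m, angles in degrees, forces in N, time in s.
With the tool pointing down it reaches from about 0.3 to 0.75 m from the base axis. Payload 8.5 kg.
Tool frame: the origin (TCP) lies on the centre line of the jaws, within the pads' length; the fingertips stand 19 mm ahead of it and the grasp point (between the pads) is the TCP (env.tcp_to_tips is the z of the fingertips in the tool frame, in m); z points along the fingers, y is the line along which they close (so a half turn about z gives the same grasp; the last joint's range is limited). The gripper opens to 85 mm and grips with 20 to 120 N. Pads are 22 mm wide; open, the fingers measure 114 mm over their backs; the gripper's body (76 mm by 85 mm) begins 54 mm behind the grasp point. The pads swing forward as they close: fully open they stand 13 mm farther back than shut.
Start: joints at [-87.336, 21.807, 74.336, -0, 83.858, -12.336], TCP at [0.142, -0.531, 0.212] pointing down, gripper open.
Joint ranges: [-178.18, 178.18], [-50.72, 133.34], [12.68, 142.11], [-81.47, 261.47], [9.98, 163.14], [-165.26, 165.26]. Speed limits (degrees/s): [136.94, 136.94, 180, 180, 180, 180].

INTERFACE

Orientations are given as a 3x3 rotation matrix whose columns are the frame's x, y, z axes.
In Python, from rig import env gives the robot as it stands.
- The arm moves only by the tool servo_tool, never from a script. Its argument "steps" is a list of rows, each an object of numbers: "tx", "ty", "tz": the shift along the world's x, y, z in cm; "yaw": the turn about the world's z in degrees; "claw": the finger opening in cm, from 0 to 8.54. In form: [{"tx": .., "ty": .., "tz": .., "yaw": .., "claw": ..}, ...]. A call has 1 to 20 rows; each row shifts and turns the commanded pose from where the row before left it; what a row does not reach is not made up. A row lasts 1/10 s, in which the tool goes at most 50 mm and 8.59 degrees, less where a joint would pass 70% of its speed; a pose out of reach is approached as far as the arm can. A call with a gripper value outside its range is refused whole. The fingers move at their own pace and stop on an object; "newtons" is the grip in N (left out, the last holds). Time passes only in rows, so rows that do not move let the fingers close. It gives the time, the measured TCP pose, the force, the opening and the grip force at its end, in the units of the state.
- env.observe(): the state, without advancing time (a new reading comes with each control period).
- env.get_image(name): name is "scene" or "top"; returns (picture, depth): 400x640x3 uint8, red, green, blue; 400x640 float32, m along the optical axis (not along the pixel's ray), 0 where there is no reading.
- env.camera_model(name): a dict with "fovy" (degrees; the focal length in pixels is half the picture's height over the tangent of half this angle, whatever the lens; pixels are square), "cx", "cy" (the principal point, pixels), "T" (4x4, takes a point from camera to world coordinates). Camera axes: x right, y down, z forward; pixel columns grow to the right and rows downward; lengths in m; the calibration is good to about 2 mm. A picture is of the moment at which its call begins. camera_model takes no time and is no camera call.
- env.close_job(): hands the job in; it is judged then, once.
The state is a dict: "time_s": time; "q": joint angles; "qvel": joint speeds; "joint_efforts": joint torques, N m; "position": TCP position; "tool_rot": TCP orientation; "ft_force": force on the tool from outside, world axes, zero at the start; "wrist_torque": the same for the moment, N m; "grip_width": finger opening in m; "gripper_force": force on a finger pad.
Only numpy, scipy, OpenCV 4.12 (cv2) and the standard library are available. Lean on these libraries where they do the work, as an engineer would, in place of code of your own. Each camera call takes 0.05 s, during which the arm holds its last target. There are 200 camera calls.

TASK

The end cap of the bamboo-cased USB stick has just been glued on: lay the stick lengthwise on the steel bed of the orange clamp, between the black spring pad and the moving jaw, and let go of it. Then pump the red trigger until the jaw presses the stick end to end and has pushed the spring pad in about half-way; never bottom the pad, which would crush the stick, and move the jaw with the trigger only, not by hand. Finish while still holding the trigger squeezed so that this pressure stays on, and leave the other things in the drawer alone.

Things in the scene. Friction and masses are not known exactly. Their poses are not given: they have to be found in the camera images.
- stick_mid (a point): centre of the loose bamboo-cased USB stick, lying flat: 58 mm long (its x), 20 mm wide (its y), 14 mm high (its z), about 25 g. Either end may face the jaw.
- clamp: orange one-hand bar clamp, fixed to the floor. Origin on the floor; x runs along the bar from handle to moving jaw, z up. In this frame (mm): housing x -140 to 16, 36 wide, top z 36; black fixed handle x -101 to -87, 28 wide, top z 94; orange anvil block x 0 to 16, 30 wide, top z 58; flat steel bed x 16 to 180, 36 wide, top z 28, no side lips. Trigger, pad and jaw: see below.
- throat (a point): point on the bed's top surface, on the clamp's centre line, 37 mm in front of the unpressed spring pad face: a stick centred here lies with its end 8 mm short of the pad. Axes as the clamp's.
- jaw (a joint): travel of the moving jaw towards the pad, m; its face is at clamp x = 144 mm - travel, i.e. 108 mm from the unpressed pad at 0; limit 0.062; starts between 0 and 0.018. A sliding brake of 2 N holds it where it is left, so it stays put when the trigger goes back but cannot keep more than 2 N of pressure by itself.
- jaw_mid (a point): middle of the moving jaw's pressing face, 12 mm above the bed. The orange jaw block is 18 mm thick, 30 mm wide, top at z 52.5 mm. Axes as the clamp's.
- trigger (a joint): travel of the red trigger from rest towards the handle (clamp's -x), 0 to 0.018 m; a spring of 1.4 N (rest) to 3.6 N (full) returns it. Its pawl drags the jaw along one for one on the squeeze, after up to 5 mm lost motion, and slips over 5 mm teeth on the way back: a full pump moves the jaw 13 to 18 mm. It costs 4 to 6 N plus the pressure on the stick.
- trigger_mid (a point): centre of the red trigger paddle, at clamp x = -38 mm - trigger travel, 75 mm above the floor: upright plate 12 mm thick (clamp x), 24 mm wide, z 38 to 96 mm. Pinch it from above across its thickness and carry it to and fro, or squeeze it to the handle (69 mm over both at rest, 51 squeezed). Free gap to handle 43 mm at rest, 25 squeezed; to anvil 32.
- pad (a joint): how far the black spring pad on the anvil is pushed in (clamp's -x), 0 to 0.012 m (bottomed); 0.7 N per mm, so half-way is 4.2 N. Free face at clamp x = 36 mm unpressed, 26 mm wide, z 30 to 50 mm. A yellow plunger shows between pad and anvil and gets shorter as the pad goes in.
- stick: the bamboo stick; origin at the centre of its underside.
- gold_drive: bystander: gold-coloured metal drive 54 x 13 x 6 mm lying loose.
- eraser: bystander: hard plastic eraser, blue and white, 49 x 20 x 12 mm.
- bowl: bystander: red ceramic bowl, 100 mm across, 42 mm high.
- navy_stick: bystander: navy USB stick held upright in the steel clip board, top 61 mm above the floor.
- tape: bystander: clear tape roll 64 mm across, 18 mm high.
- sticky_pad: bystander: green pad of notes 75 x 75 x 12 mm.
Mind the look-alikes: they are no part of the job. Of the things like the stick, leave any that is purple, turquoise or yellow; of the rest the larger one is meant.

How it is judged:
By the outcome, as a careful person would: the job done as asked, in the order asked, and still so for the second after the job is handed in, while the arm keeps its last pose, push and grip.
It also fails if it takes over 61 s, if anything falls off the work surface, if the arm or the gripper's body presses on something with over 40 N, if the wrist force passes 120 N, or if a joint passes its speed limit or range.

## Working session

There is one attempt and no reset: what is moved stays moved. The work goes in short steps, Python scripts to look and compute and a tool call to move; the robot and the scene stay as the last step left them, time stands still between calls to the robot, and variables do not carry over. Pictures are saved under pics/ and viewed, at most 10 in all, crops included, and the job is handed in when it is done.

Besides the shell and the picture viewer there is one more tool, called after "Emit:" by a JSON object that holds its "fn" and its "kwargs". servo_tool: Moves the arm, as the interface text tells. Its arguments: {"type":"object","properties":{"steps":{"type":"array"},"newtons":{"type":"number"}},"required":["steps"]}

```bash
mkdir -p pics; cat > h.py <<'E'
import numpy as np, cv2
from rig import env
def snap(n,tag):
    im,d=env.get_image(n); cv2.imwrite(f'pics/{tag}.png',im[:,:,::-1]); np.savez(f'pics/{tag}.npz',d=d,im=im); return im,d
def w(n,d,u,v,z=None):
    m=env.camera_model(n); f=200/np.tan(np.radians(m['fovy']/2)); T=m['T']
    r=np.array([(u-m['cx'])/f,(v-m['cy'])/f,1.])
    if z is None: k=d[int(v),int(u)]
    else: k=(z-T[2,3])/(T[:3,:3]@r)[2]
    return T[:3,:3]@(r*k)+T[:3,3]
def crop(tag,im,x0,y0,x1,y1,s):
    cv2.imwrite(f'pics/{tag}.png',cv2.resize(im[y0:y1,x0:x1,::-1],None,fx=s,fy=s,interpolation=cv2.INTER_CUBIC))
E
python3 - <<'E'
from h import *
a,_=snap('scene','s1');b,_=snap('top','t1')
cv2.imwrite('pics/both.png',np.vstack([a,b])[:,:,::-1][:, :])
print(env.camera_model('top'),env.camera_model('scene')['T'],env.observe()['tool_rot'])
E
```

```text
{'fovy': 47.35816940378744, 'cx': 323.0470421667153, 'cy': 196.9580263651555, 'T': array([[ 0.02547581, -0.99406525,  0.10576039,  0.47482513],
       [-0.9995953 , -0.02667035, -0.00989567,  0.02652266],
       [ 0.01265761, -0.10546549, -0.9943424 ,  1.10270786],
       [ 0.        ,  0.        ,  0.        ,  1.        ]])} [[ 8.51409561e-01  4.09831144e-01 -3.27322764e-01  1.03681169e+00]
 [ 5.24500782e-01 -6.64280053e-01  5.32570128e-01 -7.18733624e-01]
 [ 8.29841602e-04 -6.25116345e-01 -7.80531144e-01  1.15903263e+00]
 [ 0.00000000e+00  0.00000000e+00  0.00000000e+00  1.00000000e+00]] [[ 9.65937853e-01  2.58774151e-01 -5.27029257e-05]
 [ 2.58773993e-01 -9.65936994e-01  1.32090446e-03]
 [ 2.90908225e-04 -1.28954977e-03 -9.99999126e-01]]
```

View pics/t1.png

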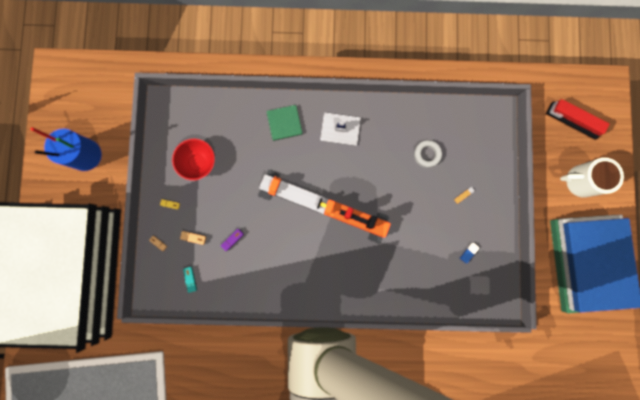

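View pics/s1.png

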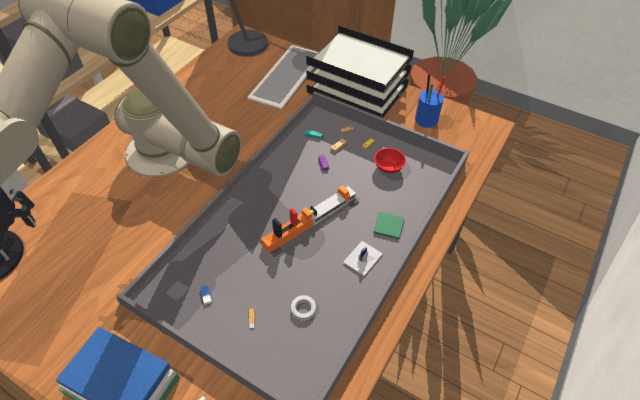

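```bash
python3 - <<'E'
from h import *
z=np.load('pics/t1.npz');im,d=z['im'],z['d']
a=cv2.resize(im[190:300,140:260],None,fx=5,fy=5,interpolation=cv2.INTER_CUBIC)
b=cv2.resize(im[165:250,250:400],None,fx=5,fy=5,interpolation=cv2.INTER_CUBIC)
cv2.imwrite('pics/c1.png',a[:,:,::-1]);cv2.imwrite('pics/c2.png',b[:,:,::-1])
E
```

```text
(no output)
```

View pics/c1.png

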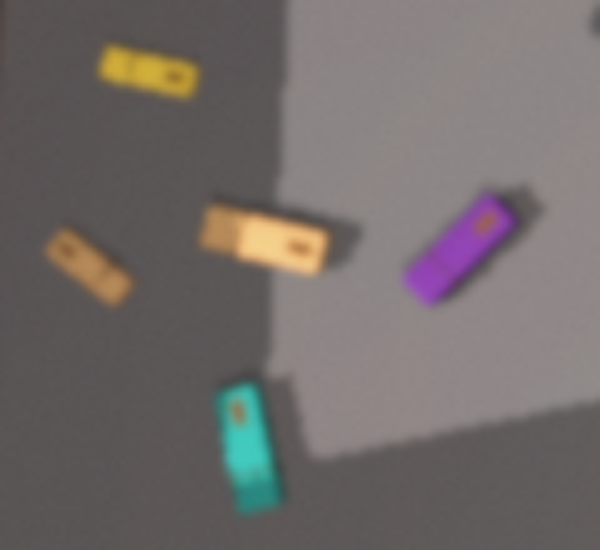

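View pics/c2.png

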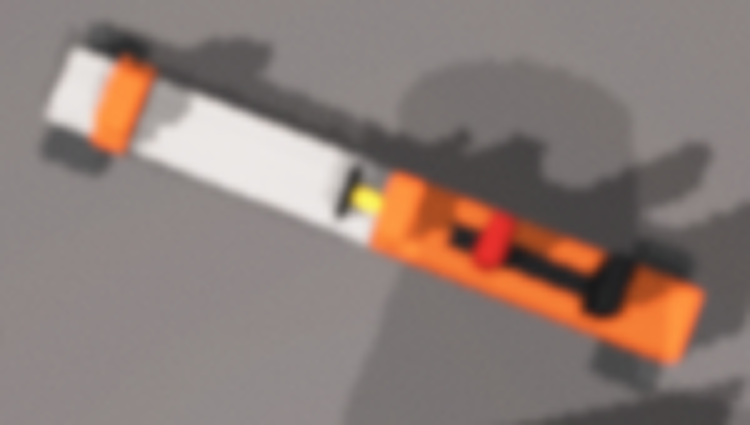

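```bash
python3 - <<'E'
from h import *
from scipy.optimize import least_squares
d=np.load('pics/t1.npz')['d']
P=lambda c,ox,oy,z: w('top',d,ox+c[0]/5-.4,oy+c[1]/5-.4,z)
S=np.array([P(c,140,190,.014) for c in [(212,204),(330,232),(320,276),(203,250)]])
ax=S[1]-S[0]+S[2]-S[3]
print('stick',S.mean(0),np.linalg.norm(ax)/2,np.degrees(np.arctan2(ax[1],ax[0])))
print('depth z stick',w('top',d,193,238),'bed',w('top',d,300,193), 'floor', w('top',d,250,280))
A=P((62,83),250,165,.028);B=P((692,328),250,165,.036)
v=A-B;v[2]=0;print('len',np.linalg.norm(v),A,B); v/=np.linalg.norm(v);y=np.array([-v[1],v[0],0])
O=(A+B)/2-v*.02;O[2]=0
print('clamp O',O,'ang',np.degrees(np.arctan2(v[1],v[0])))
for n,c,z in [('jaw tl',(122,55),.0525),('jaw tr',(157,68),.0525),('jaw br',(125,153),.0525),('jaw bl',(92,142),.0525),('trig',(497,215),.096),('trigb',(490,268),.096),('handle',(622,260),.094),('handle b',(603,318),.094),('pad',(352,172),.05),('pad',(340,213),.05),('anvil',(394,172),.058),('anvil',(374,245),.036)]:
    q=P(c,250,165,z)-O; print(n,(q@v*1000).round(1),(q@y*1000).round(1))
E
```

```text
stick [0.48530401 0.32166209 0.014     ] 0.05730850203030809 -101.38107899837942
depth z stick [0.48462332 0.32218446 0.01059324] bed [0.59696164 0.07063635 0.02921799] floor [0.38885104 0.18406138 0.00198102]
len 0.31872341739972715 [0.62286106 0.16170434 0.028     ] [ 0.51421245 -0.13792893  0.036     ]
clamp O [ 0.56171902 -0.00691438  0.        ] ang 70.06908753711801
jaw tl 154.4 -20.2
jaw tr 137.0 -20.5
jaw br 135.9 21.7
jaw bl 152.0 22.6
trig -33.3 -10.0
trigb -38.8 13.1
handle -92.2 -11.8
handle b -93.4 15.3
pad 35.0 -8.7
pad 33.2 11.1
anvil 16.7 -15.0
anvil 13.3 18.2
```

The top view shows two bamboo-coloured sticks, the large one at about (193,238) and a small one at (157,243). There are also purple (233,239), turquoise (190,279) and yellow (169,204) sticks, and the enlarged crop confirms all five. The target is the large bamboo stick at (193,238), which measures about 57 mm. The clamp bar points at about 70°, with the jaw near travel 7 mm.

Emit:
{"fn": "servo_tool", "kwargs": {"steps": [{"tx":2.2,"ty":3.1,"yaw":2.45,"claw":5},{"tx":2.2,"ty":3.1,"yaw":2.45,"claw":5},{"tx":2.2,"ty":3.1,"yaw":2.45,"claw":5},{"tx":2.2,"ty":3.1,"yaw":2.45,"claw":5},{"tx":2.2,"ty":3.1,"yaw":2.45,"claw":5},{"tx":2.2,"ty":3.1,"yaw":2.45,"claw":5},{"tx":2.2,"ty":3.1,"yaw":2.45,"claw":5},{"tx":2.2,"ty":3.1,"yaw":2.45,"claw":5},{"tx":2.2,"ty":3.1,"yaw":2.45,"claw":5},{"tx":2.2,"ty":3.1,"yaw":2.45,"claw":5},{"tx":2.2,"ty":3.1,"yaw":2.45,"claw":5},{"tx":2.2,"ty":3.1,"yaw":2.45,"claw":5},{"tx":2.2,"ty":3.1,"yaw":2.45,"claw":5},{"tx":2.2,"ty":3.1,"yaw":2.45,"claw":5},{"tx":0.3,"ty":3.5,"yaw":2.45,"claw":5},{"tx":0.3,"ty":3.5,"yaw":2.45,"claw":5},{"tx":0.3,"ty":3.5,"yaw":2.45,"claw":5},{"tx":0.3,"ty":3.5,"yaw":2.45,"claw":5},{"tx":0.3,"ty":3.5,"yaw":2.45,"claw":5},{"tx":0.3,"ty":3.5,"yaw":2.45,"claw":5}], "newtons": 30}}

```text
invalid input at $.steps[0]: expected keys tx, ty, tz, yaw, claw
```

Emit:
{"fn": "servo_tool", "kwargs": {"steps": [{"tx":0.3,"ty":3.5,"yaw":2.45,"claw":5},{"tx":0.3,"ty":3.5,"yaw":2.45,"claw":5},{"tx":0.3,"ty":3.5,"yaw":2.45,"claw":5,"tz":-2},{"tx":0.3,"ty":3.5,"yaw":2.45,"claw":5,"tz":-2},{"tx":0.3,"ty":3.5,"yaw":2.45,"claw":5,"tz":-2},{"tx":0.3,"ty":3.0,"yaw":2.45,"claw":5,"tz":-2},{"claw":5},{"claw":5}]}}

```text
invalid input at $.steps[0]: expected keys tx, ty, tz, yaw, claw
```

Emit:
{"fn": "servo_tool", "kwargs": {"steps": [{"tx":2.2,"ty":3.1,"tz":0,"yaw":2.45,"claw":5},{"tx":2.2,"ty":3.1,"tz":0,"yaw":2.45,"claw":5},{"tx":2.2,"ty":3.1,"tz":0,"yaw":2.45,"claw":5},{"tx":2.2,"ty":3.1,"tz":0,"yaw":2.45,"claw":5},{"tx":2.2,"ty":3.1,"tz":0,"yaw":2.45,"claw":5},{"tx":2.2,"ty":3.1,"tz":0,"yaw":2.45,"claw":5},{"tx":2.2,"ty":3.1,"tz":0,"yaw":2.45,"claw":5},{"tx":2.2,"ty":3.1,"tz":0,"yaw":2.45,"claw":5},{"tx":2.2,"ty":3.1,"tz":0,"yaw":2.45,"claw":5},{"tx":2.2,"ty":3.1,"tz":0,"yaw":2.45,"claw":5},{"tx":2.2,"ty":3.1,"tz":0,"yaw":2.45,"claw":5},{"tx":2.2,"ty":3.1,"tz":0,"yaw":2.45,"claw":5},{"tx":2.2,"ty":3.1,"tz":0,"yaw":2.45,"claw":5},{"tx":2.2,"ty":3.1,"tz":0,"yaw":2.45,"claw":5},{"tx":0.3,"ty":3.5,"tz":0,"yaw":2.45,"claw":5},{"tx":0.3,"ty":3.5,"tz":0,"yaw":2.45,"claw":5},{"tx":0.3,"ty":3.5,"tz":0,"yaw":2.45,"claw":5},{"tx":0.3,"ty":3.5,"tz":0,"yaw":2.45,"claw":5},{"tx":0.3,"ty":3.5,"tz":0,"yaw":2.45,"claw":5},{"tx":0.3,"ty":3.5,"tz":0,"yaw":2.45,"claw":5}], "newtons": 30}}

```text
time_s: 2.1
position: [0.4681, 0.1142, 0.212]
tool_rot: [[0.437, 0.9, -0.001], [0.9, -0.437, -0.0], [-0.0, -0.0, -1.0]]
ft_force: [0.5, -0.3, 0.2]
grip_width: 0.0501
gripper_force: 0.0
```

Emit:
{"fn": "servo_tool", "kwargs": {"steps": [{"tx":0.3,"ty":3.5,"tz":0,"yaw":2.45,"claw":5},{"tx":0.3,"ty":3.5,"tz":0,"yaw":2.45,"claw":5},{"tx":0.3,"ty":3.5,"tz":-2,"yaw":2.45,"claw":5},{"tx":0.3,"ty":3.5,"tz":-2,"yaw":2.45,"claw":5},{"tx":0.3,"ty":3.5,"tz":-2,"yaw":2.45,"claw":5},{"tx":0.3,"ty":3.0,"tz":-2,"yaw":2.45,"claw":5},{"tx":0,"ty":0,"tz":0,"yaw":0,"claw":5},{"tx":0,"ty":0,"tz":0,"yaw":0,"claw":5}]}}

```text
time_s: 2.9
position: [0.486, 0.3179, 0.1317]
tool_rot: [[0.195, 0.981, -0.001], [0.981, -0.195, -0.001], [-0.001, -0.001, -1.0]]
ft_force: [0.3, -0.6, 0.6]
grip_width: 0.05
gripper_force: 0.0
```

Emit:
{"fn": "servo_tool", "kwargs": {"steps": [{"tx":0,"ty":0.4,"tz":-3,"yaw":0,"claw":5},{"tx":0,"ty":0,"tz":-3,"yaw":0,"claw":5},{"tx":0,"ty":0,"tz":-2.5,"yaw":0,"claw":5},{"tx":0,"ty":0,"tz":-1.2,"yaw":0,"claw":5},{"tx":0,"ty":0,"tz":-1.1,"yaw":0,"claw":5},{"tx":0,"ty":0,"tz":0,"yaw":0,"claw":5}]}}

```text
time_s: 3.5
position: [0.4864, 0.3213, 0.024]
tool_rot: [[0.197, 0.98, -0.001], [0.98, -0.197, -0.0], [-0.0, -0.001, -1.0]]
ft_force: [0.2, 0.3, 1.2]
grip_width: 0.0501
gripper_force: 0.0
```

Emit:
{"fn": "servo_tool", "kwargs": {"steps": [{"tx":0,"ty":0,"tz":0,"yaw":0,"claw":1.5},{"tx":0,"ty":0,"tz":0,"yaw":0,"claw":1.5},{"tx":0,"ty":0,"tz":0,"yaw":0,"claw":1.5},{"tx":0,"ty":0,"tz":0,"yaw":0,"claw":1.5},{"tx":0,"ty":0,"tz":0,"yaw":0,"claw":1.5},{"tx":0,"ty":0,"tz":0,"yaw":0,"claw":1.5}], "newtons": 30}}

```text
time_s: 4.1
position: [0.4864, 0.3218, 0.0243]
tool_rot: [[0.196, 0.981, 0.0], [0.981, -0.196, 0.0], [0.0, 0.0, -1.0]]
ft_force: [-0.2, 0.2, 0.1]
grip_width: 0.0147
gripper_force: 0.0
```

```bash
python3 - <<'E'
from h import *
a,_=snap('scene','s2');b,_=snap('top','t2')
A=cv2.resize(a[100:200,270:410],(800,571),interpolation=cv2.INTER_CUBIC);
B=cv2.resize(b[190:300,140:260],(600,550),interpolation=cv2.INTER_CUBIC)
cv2.imwrite('pics/c3.png',cv2.resize(np.hstack([A[:550],B])[:,:,::-1],(800,314)))
o=env.observe();print(o['grip_width'],o['gripper_force'])
E
```

```text
0.0148438925125487 0.0
```

View pics/c3.png

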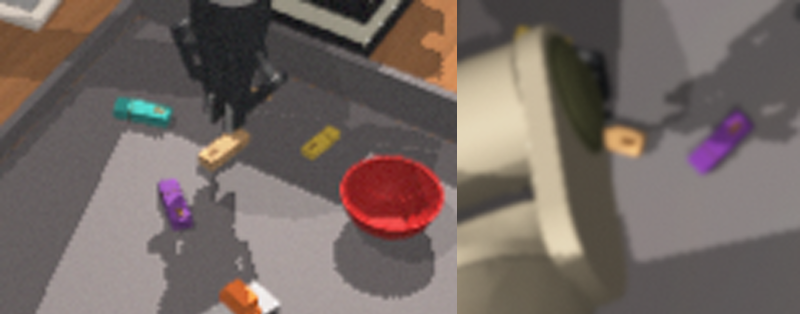

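```bash
python3 - <<'E'
from h import *
for t in('s1','s2'):
  z=np.load(f'pics/{t}.npz');d=z['d'];im=z['im'].astype(int)
  m=(im[...,0]>190)&(im[...,0]-im[...,2]>50)&(im[...,0]-im[...,1]<80)&(im[...,0]-im[...,1]>15); m[:, :325]=0;m[:,352:]=0;m[:132]=0;m[155:]=0
  v,u=np.nonzero(m);print(t,len(u),u.mean(),v.mean(),w('scene',d,u.mean(),v.mean(),.014),w('scene',d,u.mean(),v.mean()))
d=np.load('pics/t2.npz')['d'];print(w('top',d,175,215))
# project known TCP into cameras
m=env.camera_model('scene');T=np.linalg.inv(m['T']);f=200/np.tan(np.radians(m['fovy']/2))
for p in([.4864,.3218,.0053],[.4864,.3218,.014],[.4864,.3218,.2]):
  c=T@np.r_[p,1];print(p,f*c[0]/c[2]+m['cx'],f*c[1]/c[2]+m['cy'])
d=np.load('pics/s2.npz')['d']
for u,v in[(338,136),(338,128),(340,110)]:print(u,v,w('scene',d,u,v))
E
```

```text
s1 56 336.5892857142857 144.92857142857142 [0.4845375  0.31650244 0.014     ] [0.48147504 0.32224302 0.00765058]
s2 46 336.30434782608694 145.2391304347826 [0.48446668 0.31475744 0.014     ] [0.48382945 0.31594975 0.012679  ]
[0.51949092 0.26729115 0.3327803 ]
[0.4864, 0.3218, 0.0053] 337.78791452013166 146.07301927200484
[0.4864, 0.3218, 0.014] 337.8862969304275 144.17282976558616
[0.4864, 0.3218, 0.2] 340.2052024534645 99.38474287075375
338 136 [0.49006605 0.31275272 0.05969231]
338 128 [0.47918215 0.33049172 0.07499374]
340 110 [0.50761086 0.28386818 0.19594888]
```

```bash
python3 - <<'E'
from h import *
print(env.tcp_to_tips); o=env.observe(); print(o['position'],o['ft_force'],o['q'])
z=np.load('pics/s2.npz');crop('c4',z['im'],310,100,370,160,10)
E
```

```text
0.019
[0.48634665 0.32175961 0.0242473 ] [ 0.52423898 -0.6607078   0.25985193] [ 2.18641600e+01  3.61748446e+01  8.34200887e+01 -9.08441381e-04
  6.04052662e+01  3.31621279e+01]
```

View pics/c4.png

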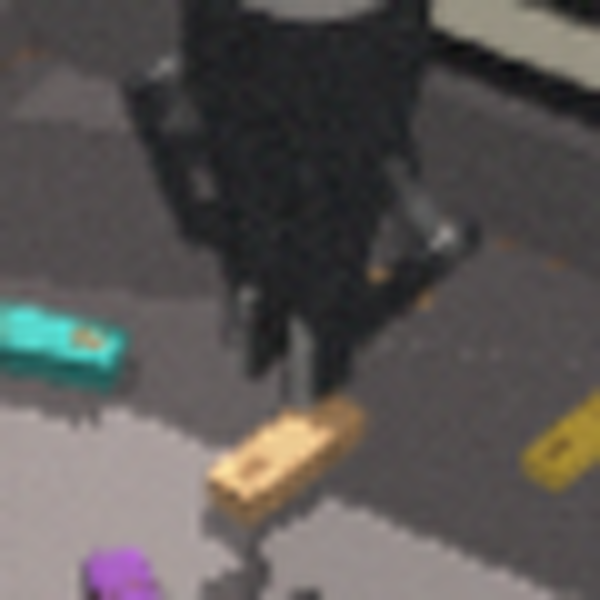

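```bash
python3 - <<'E'
from h import *
d=np.load('pics/s2.npz')['d']
for v in range(128,146,2): print(v,*[ (w('scene',d,u,v)*1000).round().astype(int).tolist() for u in (334,336,338,340,342,344)])
E
```

```text
128 [476, 309, 90] [475, 324, 78] [479, 330, 75] [500, 304, 106] [507, 305, 108] [505, 323, 93]
130 [475, 312, 79] [478, 319, 75] [479, 332, 65] [500, 306, 95] [504, 312, 93] [511, 311, 97]
132 [474, 314, 68] [476, 324, 62] [481, 328, 61] [500, 306, 87] [505, 311, 85] [515, 304, 96]
134 [475, 313, 61] [479, 319, 58] [479, 333, 47] [497, 312, 72] [505, 311, 78] [517, 301, 91]
136 [476, 311, 54] [477, 323, 45] [490, 313, 60] [499, 310, 67] [505, 313, 67] [509, 318, 65]
138 [454, 353, 0] [461, 354, 3] [490, 313, 51] [498, 312, 56] [505, 312, 59] [507, 323, 51]
140 [461, 341, 4] [466, 345, 4] [492, 311, 44] [497, 315, 44] [487, 348, 11] [491, 354, 9]
142 [465, 335, 2] [467, 344, -4] [480, 333, 11] [485, 338, 10] [493, 338, 14] [497, 344, 11]
144 [470, 326, 3] [479, 322, 11] [486, 323, 14] [491, 328, 12] [497, 331, 12] [501, 337, 10]
```

The grip closed on nothing. Scene depth puts the fingertips near z = 42 mm, although the pose reading implies 5 mm, so I'll trust the camera and descend carefully.

Emit:
{"fn": "servo_tool", "kwargs": {"steps": [{"tx":0,"ty":0,"tz":0,"yaw":0,"claw":5},{"tx":0,"ty":0,"tz":0,"yaw":0,"claw":5},{"tx":0,"ty":0,"tz":0,"yaw":0,"claw":5},{"tx":0,"ty":0,"tz":-0.5,"yaw":0,"claw":5},{"tx":0,"ty":0,"tz":-0.5,"yaw":0,"claw":5},{"tx":0,"ty":0,"tz":-0.5,"yaw":0,"claw":5},{"tx":0,"ty":0,"tz":-0.5,"yaw":0,"claw":5},{"tx":0,"ty":0,"tz":0,"yaw":0,"claw":5}]}}

```text
time_s: 5.0
position: [0.4859, 0.3216, 0.0033]
tool_rot: [[0.196, 0.981, -0.001], [0.981, -0.196, -0.001], [-0.001, -0.001, -1.0]]
ft_force: [0.3, -0.1, -0.3]
grip_width: 0.0502
gripper_force: 0.0
```

```bash
python3 - <<'E'
from h import *
o=env.observe();print(o['position'],o['ft_force'])
im,d=snap('scene','s3')
for v in range(132,150,2): print(v,*[ (w('scene',d,u,v)*1000).round().astype(int).tolist() for u in range(326,352,3)])
E
```

```text
[0.48592098 0.32156941 0.00328977] [ 0.25100618 -0.14008748 -0.32713458]
132 [415, 365, -1] [455, 316, 57] [461, 325, 53] [442, 381, 0] [451, 385, 1] [506, 300, 95] [513, 309, 91] [513, 329, 76] [539, 298, 113]
134 [422, 355, 1] [454, 317, 47] [462, 323, 47] [446, 374, -2] [454, 381, -4] [464, 383, -1] [517, 302, 90] [517, 321, 75] [537, 302, 100]
136 [426, 348, 0] [455, 316, 40] [463, 323, 38] [450, 367, -4] [458, 373, -4] [468, 375, -1] [515, 305, 78] [524, 310, 78] [539, 300, 94]
138 [430, 340, -1] [452, 321, 25] [459, 331, 21] [456, 357, -2] [466, 359, 1] [476, 362, 4] [518, 302, 74] [530, 299, 82] [540, 298, 88]
140 [436, 331, -1] [443, 338, -2] [455, 338, 4] [460, 350, -3] [469, 353, -2] [485, 345, 13] [516, 306, 61] [524, 310, 61] [539, 303, 75]
142 [440, 324, -2] [449, 328, 0] [459, 332, 2] [468, 336, 3] [479, 335, 10] [491, 335, 15] [516, 306, 52] [523, 315, 48] [509, 364, 1]
144 [446, 314, 0] [456, 316, 5] [461, 327, -2] [479, 316, 16] [487, 322, 15] [494, 328, 13] [516, 307, 42] [522, 317, 37] [515, 354, 3]
146 [452, 303, 3] [457, 315, -3] [472, 308, 9] [482, 310, 13] [490, 316, 13] [497, 324, 10] [515, 310, 30] [510, 342, 1] [519, 347, 1]
148 [452, 304, -7] [463, 306, -2] [477, 300, 10] [485, 306, 9] [494, 309, 11] [497, 325, 0] [505, 330, -1] [515, 333, 2] [522, 341, -1]
```

Emit:
{"fn": "servo_tool", "kwargs": {"steps": [{"tx":0,"ty":0,"tz":-0.5,"yaw":0,"claw":5},{"tx":0,"ty":0,"tz":-0.5,"yaw":0,"claw":5},{"tx":0,"ty":0,"tz":-0.5,"yaw":0,"claw":5},{"tx":0,"ty":0,"tz":0,"yaw":0,"claw":3},{"tx":0,"ty":0,"tz":0,"yaw":0,"claw":3},{"tx":0,"ty":0,"tz":0,"yaw":0,"claw":3}]}}

```text
time_s: 5.65
position: [0.4865, 0.3218, -0.0106]
tool_rot: [[0.196, 0.981, 0.0], [0.981, -0.196, 0.0], [0.0, 0.0, -1.0]]
ft_force: [0.6, 1.2, 0.4]
grip_width: 0.0298
gripper_force: 0.0
```

```bash
python3 - <<'E'
from h import *
o=env.observe();print(o['position'],o['ft_force'])
im,d=snap('scene','s4')
for v in range(138,152,2): print(v,*[ (w('scene',d,u,v)*1000).round().astype(int).tolist() for u in range(328,352,3)])
E
```

```text
[ 0.48645922  0.32179137 -0.010634  ] [0.63308447 1.20909918 0.41519884]
138 [439, 338, 5] [464, 314, 37] [472, 320, 36] [462, 359, 0] [500, 309, 59] [510, 310, 63] [518, 315, 63] [537, 298, 86]
140 [442, 333, 1] [462, 318, 24] [470, 324, 22] [469, 346, 4] [501, 308, 51] [510, 310, 54] [525, 302, 68] [537, 300, 76]
142 [448, 323, 3] [463, 318, 15] [472, 322, 16] [478, 331, 12] [502, 307, 44] [512, 307, 49] [526, 300, 62] [508, 359, 4]
144 [452, 317, 1] [456, 329, -7] [468, 328, 0] [481, 326, 8] [500, 310, 31] [511, 311, 36] [513, 328, 24] [511, 355, 0]
146 [457, 308, 2] [464, 316, -1] [480, 307, 15] [489, 311, 16] [502, 308, 25] [511, 311, 28] [507, 341, 0] [517, 344, 3]
148 [462, 300, 2] [473, 299, 8] [484, 301, 12] [492, 307, 11] [503, 307, 18] [512, 311, 19] [512, 333, 0] [520, 338, 0]
150 [466, 294, 0] [474, 299, 0] [486, 298, 7] [492, 308, 2] [499, 316, -1] [506, 323, -4] [515, 327, -3] [526, 327, 3]
```

Emit:
{"fn": "servo_tool", "kwargs": {"steps": [{"tx":0,"ty":0,"tz":-0.3,"yaw":0,"claw":3},{"tx":0,"ty":0,"tz":-0.2,"yaw":0,"claw":3},{"tx":0,"ty":0,"tz":0,"yaw":0,"claw":1.5},{"tx":0,"ty":0,"tz":0,"yaw":0,"claw":1.5},{"tx":0,"ty":0,"tz":0,"yaw":0,"claw":1.5},{"tx":0,"ty":0,"tz":0,"yaw":0,"claw":1.5}], "newtons": 30}}

```text
time_s: 6.3
position: [0.4863, 0.3218, -0.0158]
tool_rot: [[0.196, 0.981, -0.0], [0.981, -0.196, -0.0], [-0.0, -0.0, -1.0]]
ft_force: [0.4, 0.4, 0.3]
grip_width: 0.0189
gripper_force: 30.2
```

Emit:
{"fn": "servo_tool", "kwargs": {"steps": [{"tx":0,"ty":0,"tz":2,"yaw":0,"claw":1.5},{"tx":0,"ty":0,"tz":3.5,"yaw":0,"claw":1.5},{"tx":0,"ty":0,"tz":3.5,"yaw":0,"claw":1.5},{"tx":1.24,"ty":-3.25,"tz":1,"yaw":-1.1,"claw":1.5},{"tx":1.24,"ty":-3.25,"tz":0,"yaw":-1.1,"claw":1.5},{"tx":1.24,"ty":-3.25,"tz":0,"yaw":-1.1,"claw":1.5},{"tx":1.24,"ty":-3.25,"tz":0,"yaw":-1.1,"claw":1.5},{"tx":1.24,"ty":-3.25,"tz":0,"yaw":-1.1,"claw":1.5},{"tx":1.24,"ty":-3.25,"tz":0,"yaw":-1.1,"claw":1.5},{"tx":1.24,"ty":-3.25,"tz":0,"yaw":-1.1,"claw":1.5},{"tx":1.24,"ty":-3.25,"tz":0,"yaw":-1.1,"claw":1.5},{"tx":0,"ty":0,"tz":-2,"yaw":0,"claw":1.5},{"tx":0,"ty":0,"tz":0,"yaw":0,"claw":1.5},{"tx":0,"ty":0,"tz":0,"yaw":0,"claw":1.5}]}}

```text
time_s: 7.7
position: [0.5852, 0.0621, 0.0643]
tool_rot: [[0.343, 0.939, -0.001], [0.939, -0.343, 0.0], [-0.0, -0.001, -1.0]]
ft_force: [1.1, -0.5, -1.1]
grip_width: 0.0191
gripper_force: 30.2
```

```bash
python3 - <<'E'
from h import *
im,d=snap('scene','s5'); crop('c5',im,265,140,385,230,6.6)
E
```

```text
(no output)
```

View pics/c5.png

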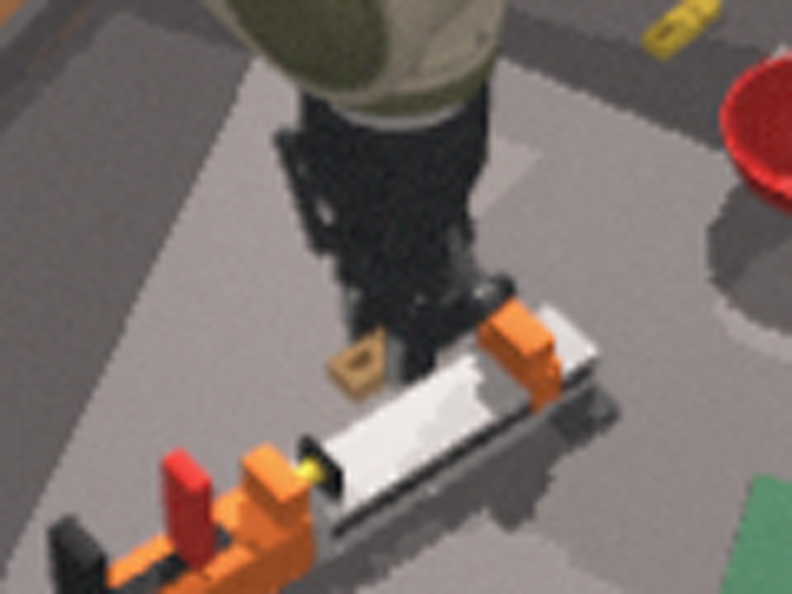

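```bash
python3 - <<'E'
from h import *
d=np.load('pics/s5.npz')['d'];O=np.array([.5605,-.0065,0]);v=np.array([np.cos(np.radians(70)),np.sin(np.radians(70)),0]);y=np.array([-v[1],v[0],0])
for n,c,z in [('bedend L',(550,305),.028),('bedend R',(600,350),.028),('bed near pad edge',(345,500),.028),('bed mid edge',(440,445),.028),('jaw top',(515,299),.0525),('jaw top near',(480,333),.0525),('jaw R',(556,348),.0525),('jaw low R',(527,378),.0525),('anvil top',(245,478),.058),('a',(267,445),.058),('a',(310,485),.058),('a',(285,513),.058),('trig',(165,465),.096),('trig',(212,485),.096),('stick end bot',(358,398),.08),('stick end',(332,368),.08),('stick end',(385,335),.094)]:
  q=w('scene',d,265+c[0]/6.6-.4,140+c[1]/6.6-.4,z)-O; print(n,(q@v*1000).round(1),(q@y*1000).round(1))
print((w('scene',d,265+360/6.6,140+380/6.6)-O)@v,w('scene',d,265+360/6.6,140+380/6.6))
E
```

```text
bedend L 182.1 15.3
bedend R 182.3 -19.2
bed near pad edge 38.3 -14.5
bed mid edge 90.4 -16.6
jaw top 157.2 12.5
jaw top near 132.0 6.8
jaw R 152.8 -20.8
jaw low R 131.5 -25.9
anvil top -2.2 3.3
a 16.1 11.7
a 17.2 -16.9
a -0.4 -22.2
trig -41.5 5.2
trig -32.5 -15.2
stick end bot 51.8 -6.1
stick end 53.5 13.8
stick end 75.4 5.0
0.05396435569072569 [0.58510428 0.04197244 0.08907371]
```

Emit:
{"fn": "servo_tool", "kwargs": {"steps": [{"tx":0,"ty":0,"tz":-1.5,"yaw":0,"claw":1.5},{"tx":0,"ty":0,"tz":-1.5,"yaw":0,"claw":1.5},{"tx":0,"ty":0,"tz":-1.0,"yaw":0,"claw":1.5},{"tx":0,"ty":0,"tz":-0.7,"yaw":0,"claw":1.5},{"tx":0,"ty":0,"tz":0,"yaw":0,"claw":1.5},{"tx":0,"ty":0,"tz":0,"yaw":0,"claw":1.5}]}}

```text
time_s: 8.35
position: [0.5858, 0.0619, 0.0177]
tool_rot: [[0.343, 0.939, 0.001], [0.939, -0.343, -0.0], [0.0, 0.001, -1.0]]
ft_force: [0.1, 0.3, -0.0]
grip_width: 0.0187
gripper_force: 30.2
```

```bash
python3 - <<'E'
from h import *
im,d=snap('scene','s6'); crop('c6',im,300,170,360,220,12)
E
```

```text
(no output)
```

View pics/c6.png

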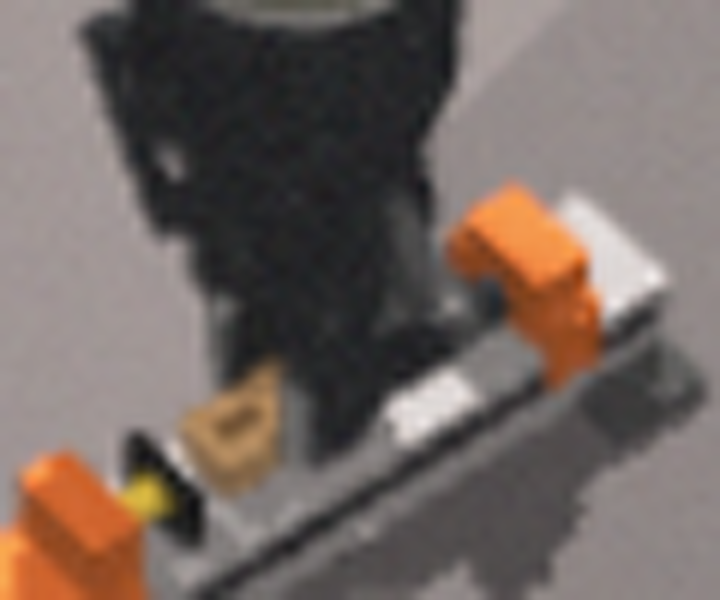

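```bash
python3 - <<'E'
from h import *
d=np.load('pics/s6.npz')['d'];O=np.array([.5605,-.0065,0]);v=np.array([np.cos(np.radians(70)),np.sin(np.radians(70)),0]);y=np.array([-v[1],v[0],0])
for n,c,z in [('bed edge',(215,573),.028),('bed edge',(380,468),.028),('bedend R',(665,275),.028),('bedend L',(572,188),.028),('pad topR',(203,490),.05),('pad topL',(130,432),.05),('pad botR',(200,545),.03),('stick botR',(237,497),.0335),('stick botL',(187,452),.0335),('stick topR',(238,462),.0475),('stick topL',(184,425),.0475)]:
  q=w('scene',d,300+c[0]/12-.45,170+c[1]/12-.45,z)-O; print(n,(q@v*1000).round(1),(q@y*1000).round(1))
E
```

```text
bed edge 35.3 -21.1
bed edge 86.7 -20.9
bedend R 181.4 -17.7
bedend L 182.0 18.5
pad topR 38.0 -13.0
pad topL 35.2 11.6
pad botR 36.8 -13.5
stick botR 51.1 -9.7
stick botL 50.3 8.6
stick topR 51.0 -10.0
stick topL 47.9 6.8
```

The held stick is aligned with the pad laterally: both centres are about −1 mm off. Its end at crop pixels (187–237, 450–497) is about 14 mm from the pad, so I'll shift it 5 mm towards the pad and lower it.

Emit:
{"fn": "servo_tool", "kwargs": {"steps": [{"tx":-0.17,"ty":-0.47,"tz":0,"yaw":0,"claw":1.5},{"tx":0,"ty":0,"tz":-0.2,"yaw":0,"claw":1.5},{"tx":0,"ty":0,"tz":-0.2,"yaw":0,"claw":1.5},{"tx":0,"ty":0,"tz":-0.1,"yaw":0,"claw":1.5},{"tx":0,"ty":0,"tz":0,"yaw":0,"claw":1.5}]}}

```text
time_s: 8.9
position: [0.5838, 0.0571, 0.0121]
tool_rot: [[0.344, 0.939, -0.0], [0.939, -0.344, 0.0], [-0.0, -0.0, -1.0]]
ft_force: [-0.8, -0.2, -0.6]
grip_width: 0.0193
gripper_force: 30.2
```

Emit:
{"fn": "servo_tool", "kwargs": {"steps": [{"tx":0,"ty":0,"tz":0,"yaw":0,"claw":3.5},{"tx":0,"ty":0,"tz":0,"yaw":0,"claw":3.5},{"tx":0,"ty":0,"tz":0,"yaw":0,"claw":3.5},{"tx":0,"ty":0,"tz":1,"yaw":0,"claw":3.5},{"tx":0,"ty":0,"tz":3,"yaw":0,"claw":3.5},{"tx":0,"ty":0,"tz":4,"yaw":0,"claw":3.5},{"tx":0,"ty":0,"tz":3,"yaw":0,"claw":3},{"tx":-0.3,"ty":-0.83,"tz":0,"yaw":-7.5,"claw":3},{"tx":-0.3,"ty":-0.83,"tz":0,"yaw":-7.5,"claw":3},{"tx":-0.3,"ty":-0.83,"tz":0,"yaw":-7.5,"claw":3},{"tx":-0.3,"ty":-0.83,"tz":0,"yaw":-7.5,"claw":3},{"tx":-0.3,"ty":-0.83,"tz":0,"yaw":-7.5,"claw":3},{"tx":-0.3,"ty":-0.83,"tz":0,"yaw":-7.5,"claw":3},{"tx":-0.3,"ty":-0.83,"tz":0,"yaw":-7.5,"claw":3},{"tx":-0.3,"ty":-0.83,"tz":0,"yaw":-7.5,"claw":3},{"tx":-0.3,"ty":-0.83,"tz":0,"yaw":-7.5,"claw":3},{"tx":-0.3,"ty":-0.83,"tz":0,"yaw":-7.5,"claw":3},{"tx":-0.3,"ty":-0.83,"tz":0,"yaw":-7.5,"claw":3},{"tx":-0.3,"ty":-0.83,"tz":0,"yaw":-7.5,"claw":3},{"tx":0,"ty":0,"tz":0,"yaw":0,"claw":3}]}}

```text
time_s: 10.9
position: [0.5477, -0.0433, 0.123]
tool_rot: [[0.938, -0.346, 0.001], [-0.346, -0.938, -0.0], [0.001, 0.0, -1.0]]
ft_force: [-0.1, 0.2, -0.0]
grip_width: 0.0299
gripper_force: 0.0
```

```bash
python3 - <<'E'
from h import *
im,d=snap('scene','s7');crop('c7',im,255,150,375,240,6.6)
print(env.observe()['position'])
E
```

```text
[ 0.54788378 -0.04272809  0.12286737]
```

View pics/c7.png

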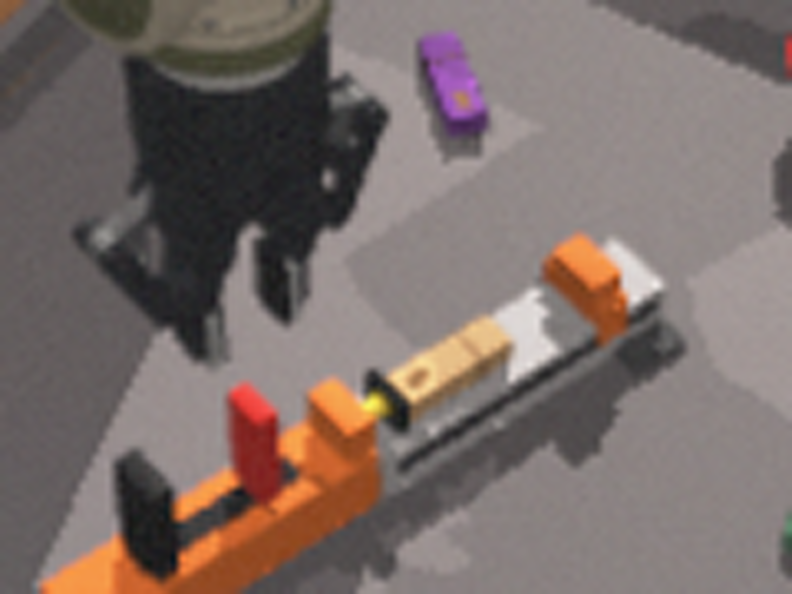

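The stick lies centred on the bed at crop (400–510, 325–410), just in front of the pad. Next I'll check the trigger against the tool.

```bash
python3 - <<'E'
from h import *
d=np.load('pics/s7.npz')['d'];O=np.array([.5614,-.0068,0]);v=np.array([np.cos(np.radians(70)),np.sin(np.radians(70)),0]);y=np.array([-v[1],v[0],0])
for n,c,z in [('trig',(228,390),.096),('trig',(245,382),.096),('trig',(280,412),.096),('trig',(262,425),.096),('stickN topL',(385,382),.042),('stickN topR',(410,415),.042),('stickF topL',(485,316),.042),('stickF R',(512,345),.042),('handle',(115,458),.094),('handle R',(176,488),.094),('tipL',(212,362),.145),('tipR',(290,322),.145)]:
  q=w('scene',d,255+c[0]/6.6-.4,150+c[1]/6.6-.4,z)-O; print(n,(q@v*1000).round(1),(q@y*1000).round(1))
q=env.observe()['position']-O; print(q@v,q@y)
for c in [(212,355),(205,350),(280,312),(290,310)]: 
  p=w('scene',d,255+c[0]/6.6,150+c[1]/6.6);print(p.round(3),((p-O)@v).round(4),((p-O)@y).round(4))
E
```

```text
trig -39.6 10.8
trig -31.6 9.8
trig -29.7 -11.8
trig -39.6 -12.6
stickN topL 40.5 7.5
stickN topR 37.7 -13.6
stickF topL 98.4 9.3
stickF R 97.3 -10.9
handle -96.1 12.3
handle R -85.5 -15.6
tipL -57.7 -6.2
tipR -20.8 -9.0
-0.03838417571112397 0.0004129621806442003
[ 0.551 -0.067  0.154] -0.0595 -0.0111
[ 0.547 -0.065  0.153] -0.0598 -0.0068
[ 0.56  -0.031  0.149] -0.0229 -0.007
[ 0.566 -0.032  0.155] -0.0219 -0.0125
```

Emit:
{"fn": "servo_tool", "kwargs": {"steps": [{"tx":0.05,"ty":0.15,"tz":-2,"yaw":0,"claw":3},{"tx":0,"ty":0,"tz":-2,"yaw":0,"claw":3},{"tx":0,"ty":0,"tz":-1.5,"yaw":0,"claw":3},{"tx":0,"ty":0,"tz":-1.5,"yaw":0,"claw":3},{"tx":0,"ty":0,"tz":-1.2,"yaw":0,"claw":3},{"tx":0,"ty":0,"tz":0,"yaw":0,"claw":3}]}}

```text
time_s: 11.55
position: [0.5477, -0.0405, 0.0391]
tool_rot: [[0.94, -0.342, -0.002], [-0.342, -0.94, 0.001], [-0.003, 0.0, -1.0]]
ft_force: [-0.4, 0.1, 0.0]
grip_width: 0.0301
gripper_force: 0.0
```

Emit:
{"fn": "servo_tool", "kwargs": {"steps": [{"tx":0,"ty":0,"tz":0,"yaw":0,"claw":0.8},{"tx":0,"ty":0,"tz":0,"yaw":0,"claw":0.8},{"tx":0,"ty":0,"tz":0,"yaw":0,"claw":0.8},{"tx":0,"ty":0,"tz":0,"yaw":0,"claw":0.8},{"tx":0,"ty":0,"tz":0,"yaw":0,"claw":0.8}], "newtons": 40}}

```text
time_s: 12.05
position: [0.5487, -0.0411, 0.0409]
tool_rot: [[0.939, -0.343, 0.001], [-0.343, -0.939, -0.0], [0.001, -0.0, -1.0]]
ft_force: [0.4, 0.1, 5.2]
grip_width: 0.0117
gripper_force: 42.9
```

```bash
cat >> h.py <<'E'
O=np.array([.5614,-.0068,0]);V=np.array([np.cos(np.radians(70)),np.sin(np.radians(70)),0]);Y=np.array([-V[1],V[0],0])
def jaw(tag):
    im,d=snap('scene',tag); s=im.astype(int); r=np.zeros(d.shape,bool); r[160:212,306:365]=1
    hs=cv2.cvtColor(im,cv2.COLOR_RGB2HSV).astype(int)
    o=r&(hs[...,0]<15)&(hs[...,1]>170)&(hs[...,2]>120)
    b=r&(hs[...,0]>=10)&(hs[...,0]<21)&(hs[...,1]>60)&(hs[...,1]<165)&(hs[...,2]>90)
    n,l,st,c=cv2.connectedComponentsWithStats(o.astype(np.uint8))
    for i in range(1,n):
        if st[i,4]>20: print('orange',st[i,4],c[i].round(2),'x',((w('scene',d,*c[i],.04)-O)@V*1000).round(1))
    v,u=np.nonzero(b); print('bamboo',len(u),'x',((w('scene',d,u.mean(),v.mean(),.042)-O)@V*1000).round(1))
    yl=r&(hs[...,0]>=22)&(hs[...,0]<35)&(hs[...,1]>130);print('yellow',yl.sum())
    e=env.observe();q=e['position']-O;print('tool x',(q@V*1000).round(2),'F along',(e['ft_force']@V).round(2),'Fz',e['ft_force'][2].round(2),'t',e['time_s'])
E
python3 -c "
from h import *
jaw('j0')"
```

```text
orange 96 [344.01 192.95] x 147.5
bamboo 165 x 74.6
yellow 9
tool x -36.61 F along 0.46 Fz 5.71 t 12.1
```

Emit:
{"fn": "servo_tool", "kwargs": {"steps": [{"tx":-0.137,"ty":-0.376,"tz":0,"yaw":0,"claw":0.8},{"tx":-0.137,"ty":-0.376,"tz":0,"yaw":0,"claw":0.8},{"tx":-0.137,"ty":-0.376,"tz":0,"yaw":0,"claw":0.8},{"tx":-0.137,"ty":-0.376,"tz":0,"yaw":0,"claw":0.8},{"tx":0,"ty":0,"tz":0,"yaw":0,"claw":0.8},{"tx":0,"ty":0,"tz":0,"yaw":0,"claw":0.8}]}}

```text
time_s: 12.7
position: [0.5434, -0.0557, 0.0409]
tool_rot: [[0.939, -0.344, 0.002], [-0.344, -0.939, 0.0], [0.002, -0.001, -1.0]]
ft_force: [1.4, 3.2, 4.7]
grip_width: 0.0116
gripper_force: 43.2
```

```bash
python3 -c "
from h import *
jaw('j1')"
```

```text
orange 95 [340.99 194.85] x 135.7
bamboo 172 x 76.5
yellow 9
tool x -52.08 F along 3.42 Fz 5.38 t 12.75
```

Emit:
{"fn": "servo_tool", "kwargs": {"steps": [{"tx":0.137,"ty":0.376,"tz":0,"yaw":0,"claw":0.8},{"tx":0.137,"ty":0.376,"tz":0,"yaw":0,"claw":0.8},{"tx":0.137,"ty":0.376,"tz":0,"yaw":0,"claw":0.8},{"tx":0.137,"ty":0.376,"tz":0,"yaw":0,"claw":0.8},{"tx":0,"ty":0,"tz":0,"yaw":0,"claw":0.8},{"tx":-0.137,"ty":-0.376,"tz":0,"yaw":0,"claw":0.8},{"tx":-0.137,"ty":-0.376,"tz":0,"yaw":0,"claw":0.8},{"tx":-0.137,"ty":-0.376,"tz":0,"yaw":0,"claw":0.8},{"tx":-0.137,"ty":-0.376,"tz":0,"yaw":0,"claw":0.8},{"tx":0,"ty":0,"tz":0,"yaw":0,"claw":0.8},{"tx":0,"ty":0,"tz":0,"yaw":0,"claw":0.8}]}}

```text
time_s: 13.85
position: [0.5435, -0.0557, 0.0409]
tool_rot: [[0.939, -0.344, 0.002], [-0.344, -0.939, 0.0], [0.002, -0.001, -1.0]]
ft_force: [0.9, 2.5, 6.0]
grip_width: 0.0113
gripper_force: 43.2
```

```bash
python3 -c "
from h import *
jaw('j2')"
```

```text
orange 95 [337.08 197.33] x 120.6
bamboo 174 x 74.2
yellow 9
tool x -52.09 F along 3.55 Fz 5.63 t 13.9
```

Emit:
{"fn": "servo_tool", "kwargs": {"steps": [{"tx":0.137,"ty":0.376,"tz":0,"yaw":0,"claw":0.8},{"tx":0.137,"ty":0.376,"tz":0,"yaw":0,"claw":0.8},{"tx":0.137,"ty":0.376,"tz":0,"yaw":0,"claw":0.8},{"tx":0.137,"ty":0.376,"tz":0,"yaw":0,"claw":0.8},{"tx":0,"ty":0,"tz":0,"yaw":0,"claw":0.8},{"tx":-0.137,"ty":-0.376,"tz":0,"yaw":0,"claw":0.8},{"tx":-0.137,"ty":-0.376,"tz":0,"yaw":0,"claw":0.8},{"tx":-0.137,"ty":-0.376,"tz":0,"yaw":0,"claw":0.8},{"tx":-0.1,"ty":-0.27,"tz":0,"yaw":0,"claw":0.8},{"tx":0,"ty":0,"tz":0,"yaw":0,"claw":0.8},{"tx":0,"ty":0,"tz":0,"yaw":0,"claw":0.8}]}}

```text
time_s: 15.0
position: [0.5438, -0.0547, 0.0409]
tool_rot: [[0.939, -0.344, 0.002], [-0.344, -0.939, 0.0], [0.002, -0.001, -1.0]]
ft_force: [1.5, 2.9, 4.5]
grip_width: 0.0117
gripper_force: 43.2
```

```bash
python3 -c "
from h import *
jaw('j3')"
```

```text
orange 89 [333.61 199.44] x 107.5
bamboo 173 x 73.0
yellow 9
tool x -50.96 F along 4.18 Fz 5.65 t 15.05
```

Emit:
{"fn": "servo_tool", "kwargs": {"steps": [{"tx":0.137,"ty":0.376,"tz":0,"yaw":0,"claw":0.8},{"tx":0.137,"ty":0.376,"tz":0,"yaw":0,"claw":0.8},{"tx":0.102,"ty":0.282,"tz":0,"yaw":0,"claw":0.8},{"tx":0,"ty":0,"tz":0,"yaw":0,"claw":0.8},{"tx":0,"ty":0,"tz":0,"yaw":0,"claw":0.8}]}}

```text
time_s: 15.55
position: [0.5475, -0.0444, 0.0409]
tool_rot: [[0.939, -0.343, 0.002], [-0.343, -0.939, 0.0], [0.001, -0.001, -1.0]]
ft_force: [0.5, 2.1, 5.5]
grip_width: 0.0117
gripper_force: 43.2
```

Emit:
{"fn": "servo_tool", "kwargs": {"steps": [{"tx":-0.068,"ty":-0.188,"tz":0,"yaw":0,"claw":0.8},{"tx":-0.068,"ty":-0.188,"tz":0,"yaw":0,"claw":0.8},{"tx":0,"ty":0,"tz":0,"yaw":0,"claw":0.8},{"tx":0,"ty":0,"tz":0,"yaw":0,"claw":0.8}]}}

```text
time_s: 15.95
position: [0.5462, -0.048, 0.0409]
tool_rot: [[0.939, -0.344, 0.002], [-0.344, -0.939, 0.0], [0.002, -0.001, -1.0]]
ft_force: [0.3, 2.1, 5.0]
grip_width: 0.0115
gripper_force: 43.2
```

```bash
python3 -c "
from h import *
jaw('j4')"
```

```text
orange 86 [332.79 199.69] x 105.0
bamboo 161 x 71.7
yellow 9
tool x -43.94 F along 3.11 Fz 6.22 t 16.0
```

Emit:
{"fn": "servo_tool", "kwargs": {"steps": [{"tx":-0.068,"ty":-0.188,"tz":0,"yaw":0,"claw":0.8},{"tx":0,"ty":0,"tz":0,"yaw":0,"claw":0.8},{"tx":0,"ty":0,"tz":0,"yaw":0,"claw":0.8}]}}

```text
time_s: 16.3
position: [0.5456, -0.0497, 0.0409]
tool_rot: [[0.939, -0.343, 0.002], [-0.343, -0.939, 0.001], [0.002, -0.001, -1.0]]
ft_force: [1.9, 4.5, 6.0]
grip_width: 0.0117
gripper_force: 43.1
```

```bash
python3 -c "
from h import *
jaw('j5')
im=np.load('pics/j5.npz')['im'];crop('c8',im,290,170,350,215,12)"
```

```text
orange 90 [332.47 200.19] x 103.1
bamboo 156 x 69.3
yellow 7
tool x -45.75 F along 4.92 Fz 5.72 t 16.35
```

View pics/c8.png

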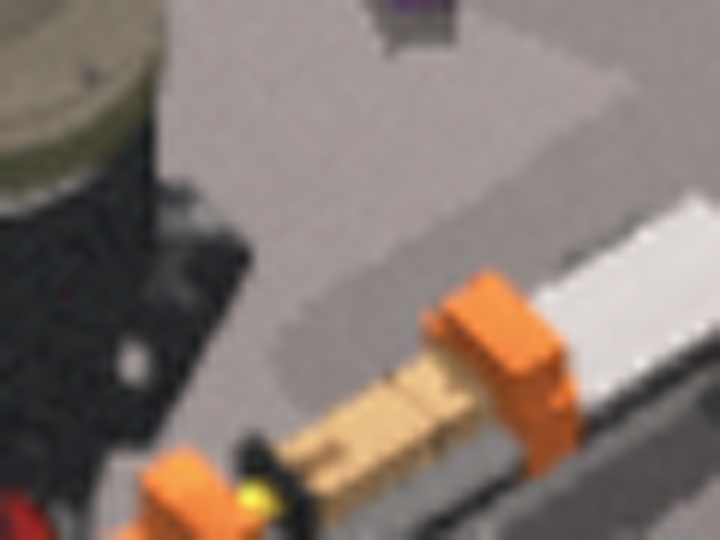

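The stick lies straight between the jaw (500,350) and the pad (280,480). It has just reached the pad, and the yellow plunger at (260,500) is still visible. I'll quantify the plunger from the saved frames.

```bash
cat >> h.py <<'E'
def pad(t):
    im=np.load(f'pics/{t}.npz')['im'].astype(float)[200:222,300:324]
    y=np.clip(np.minimum(im[...,0],im[...,1])-im[...,2]-25,0,None); y*= (im[...,1]>.72*im[...,0])
    k=np.clip(75-im.max(2),0,None); vv,uu=np.mgrid[200:222,300:324]
    mm=(uu>=306)&(uu<=320)&(vv<=218)
    k=k*mm
    print(t,'Y',y.sum().round(), 'dark',k.sum().round(),((k*uu).sum()/k.sum()).round(2),((k*vv).sum()/k.sum()).round(2))
E
python3 -c "
from h import *
for t in['j0','j1','j2','j3','j4','j5']:pad(t)
f=[]
for i in range(4): env.get_image('top'); f.append(env.observe()['ft_force']@V)
print(np.round(f,2))
def px(x,z=.04,y=0):
  m=env.camera_model('scene');T=np.linalg.inv(m['T']);g=200/np.tan(np.radians(m['fovy']/2));c=T@np.r_[O+V*x+Y*y+[0,0,z],1];return (g*c[0]/c[2]+m['cx']).round(2),(g*c[1]/c[2]+m['cy']).round(2)
print(px(.036),px(.030),px(.016),px(.094),px(.088))"
```

```text
j0 Y 2402.0 dark 863.0 313.32 209.87
j1 Y 2245.0 dark 746.0 314.53 211.41
j2 Y 2244.0 dark 737.0 314.53 211.41
j3 Y 2250.0 dark 730.0 314.53 211.38
j4 Y 2286.0 dark 746.0 314.55 211.43
j5 Y 2102.0 dark 697.0 313.86 211.65
[3.27 3.65 3.73 4.24]
(np.float64(313.31), np.float64(210.27)) (np.float64(311.67), np.float64(211.29)) (np.float64(307.82), np.float64(213.68)) (np.float64(328.91), np.float64(200.57)) (np.float64(327.32), np.float64(201.56))
```

Emit:
{"fn": "servo_tool", "kwargs": {"steps": [{"tx":-0.068,"ty":-0.188,"tz":0,"yaw":0,"claw":0.8},{"tx":0,"ty":0,"tz":0,"yaw":0,"claw":0.8},{"tx":0,"ty":0,"tz":0,"yaw":0,"claw":0.8}]}}

```text
time_s: 16.85
position: [0.545, -0.0514, 0.0409]
tool_rot: [[0.939, -0.343, 0.002], [-0.343, -0.939, 0.001], [0.002, -0.002, -1.0]]
ft_force: [2.9, 4.8, 4.8]
grip_width: 0.0118
gripper_force: 43.1
```

```bash
python3 -c "
from h import *
jaw('j6');pad('j6')
f=[]
for i in range(10): env.get_image('top'); f.append(env.observe()['ft_force']@V)
print(np.mean(f),np.std(f))"
```

```text
orange 88 [331.95 200.5 ] x 101.1
bamboo 159 x 68.6
yellow 5
tool x -47.53 F along 6.55 Fz 5.01 t 16.9
j6 Y 2093.0 dark 727.0 313.71 212.2
5.640516938704221 0.3470114685695173
```

Emit:
{"fn": "servo_tool", "kwargs": {"steps": [{"tx":-0.075,"ty":-0.207,"tz":0,"yaw":0,"claw":0.8},{"tx":0,"ty":0,"tz":0,"yaw":0,"claw":0.8},{"tx":0,"ty":0,"tz":0,"yaw":0,"claw":0.8}]}}

```text
time_s: 17.7
position: [0.5443, -0.0533, 0.0409]
tool_rot: [[0.939, -0.343, 0.002], [-0.343, -0.939, 0.001], [0.002, -0.002, -1.0]]
ft_force: [2.3, 6.3, 5.7]
grip_width: 0.0115
gripper_force: 43.1
```

```bash
python3 -c "
from h import *
jaw('j7');pad('j7')
f=[];x=[]
for i in range(12): env.get_image('top'); o=env.observe();f.append(o['ft_force']@V);x.append((o['position']-O)@V*1000)
print(np.mean(f),np.std(f),np.mean(x))"
```

```text
orange 91 [331.47 200.67] x 99.6
bamboo 155 x 66.4
yellow 1
tool x -49.52 F along 7.32 Fz 4.65 t 17.75
j7 Y 1991.0 dark 572.0 313.3 212.58
6.906909879359101 0.5570626674727098 -49.5151684005474
```

```bash
python3 -c "
from rig import env
print(env.close_job())"
```

```text
the job is handed in; nothing more can be done
None
```

The bamboo stick lies on the clamp bed, pressed end to end, with the spring pad in by an estimated 5.8 mm of its 12 mm. The trigger is still held squeezed, and the job was handed in at about 18.4 s. The grader returned no verdict.

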